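# Face up the wax tin

## Task

The wide tin of paste wax stands on a swivel on the pulled-out tray of the wooden dock, with its label turned away. Leaving the tray out, press a fingertip lightly on the tin's lid near the edge and roll the tin round until its label faces squarely to the front of the dock (towards the blue pull), then push the tray gently fully home by its pull. Finish with the label still facing front, and leave the other things on the bench where they are.

Things in the scene. Friction and masses are not known exactly. Their poses are not given: they have to be found in the camera images.
- dock: wooden dock fixed to the bench. Origin on the bench below the tin's axis when the tray is home; x points from front to back (the tray slides home along +x), y left, z up. Side cheeks (79 to 93 mm either side, x -100 to 90 mm) reach 46 mm above the bench, the back wall (x 76 to 90 mm) 72 mm. Left of it a 10 mm high ledge out to y = 220 mm
- tray (a joint): how far the tray is pulled out, m: 0 fully home (hard stop), 0.13 fully out; stiff slide, needs about 6 N to move and stays where it is left. The tin's axis stands at x = -(this value), y = 0 in the dock's frame
- pull (a point): middle of the front face of the blue pull, an upright block at the tray's front, 64 mm wide (y), 16 mm deep (x), 12 to 58 mm above the bench (this point is 45 mm above it); axes parallel to the dock's. The tin's axis lies 105 mm behind this point along +x. The tray's board is 150 mm wide, its top 23 mm above the bench
- tin: green tin 108 mm in diameter, too wide to grasp, standing on a swivel on the tray. Origin on its axis at its underside, 32.5 mm above the bench; z up, -x points out through the label. Its flat bare-metal lid (111 mm across) fits stiffly, turns with the tin and was left down or up to 8 mm proud: its top is 58 to 66 mm above the tin's underside, to be found by feel. Over 20 N on the tin is too hard
- label (a point): middle of the label on the tin's side, 54 mm from the tin's axis, 26 mm above its underside. The label is a cream band 90 mm wide with an orange line and a red stripe up its middle; the red stripe goes on up the lid's side and across its top from the edge inwards, so it shows the label's direction from above
- oil_mid (a point): centre of a loose amber bottle, 48 mm in diameter, 110 mm high, on the dock's left ledge; to be left alone
- sander_mid (a point): centre of a loose cork sanding block, 100 x 55 x 35 mm, on the dock's left ledge; to be left alone
- tape_mid (a point): centre of a loose yellow tape measure, 68 x 36 x 62 mm; to be left alone
- glue_mid (a point): centre of a loose white glue bottle, 60 mm in diameter, 170 mm high; to be left alone
- offcut_mid (a point): centre of a loose strip of wood, 160 x 45 x 22 mm; to be left alone
- mug_mid (a point): centre of a loose blue mug, 80 mm in diameter, 90 mm high; to be left alone
- brush_grip (a point): handle of a loose brush lying on the bench to the right of the dock; to be left alone
- swivel (a joint): turn of the tin on its swivel, rad, counterclockwise from above; 0 (or any whole turn) when the label faces the dock's front. Turns either way without end; friction about 0.12 N m, stays where it is left. A fingertip pressing 7 to 11 N on the lid, about 38 mm from the axis, carries it round with little slip

How it is judged:
By the outcome, as a careful person would: the job done as asked, in the order asked, and still so for the second after the job is handed in, with the robot touching nothing.
It also fails if it takes over 67 s, if anything falls off the work surface, if the arm or the gripper's body presses on something with over 40 N, if the wrist force passes 120 N, or if a joint passes its speed limit or range.

## Robot

A 6-joint arm with a two-finger parallel gripper is mounted at the origin on the work surface. World frame = base frame: x ahead of the robot, y to its left, z up, the work surface at z = 0. Lengths are in m, angles in rad, forces in N, time in s.
With the tool pointing down it reaches from about 0.3 to 0.775 m from the base axis. Payload 14.6 kg.
Tool frame: the origin (TCP) lies at the very end of the fingers, on their centre line; the grasp point (between the pads) lies 19 mm behind it; x points along the fingers, z is the direction in which the jaws open and shut, and the axes are right-handed (so a half turn about x gives the same grasp; the last joint's range is limited). The gripper opens to 85 mm and grips with 20 to 120 N. Pads are 22 mm wide; open, the fingers measure 114 mm over their backs; the gripper's body (76 mm by 85 mm) begins 54 mm behind the grasp point. The pads swing forward as they close: fully open they stand 13 mm farther back than shut.
Start: joints at [-1.249, 0.3, 1.521, -0, 1.321, -0.067], TCP at [0.208, -0.509, 0.206] pointing down, gripper open.
Joint ranges: [-3.03, 3.03], [-0.79, 2.21], [0.23, 2.52], [-1.04, 4.18], [0, 3.07], [-2.55, 2.55]. Speed limits (rad/s): [2.22, 2.22, 2.57, 3.14, 3.14, 3.14].

## Interface

Orientations are given as a unit quaternion [x, y, z, w].
In Python, from plant import get_obs, capture, get_calibration, finish_job gives the robot as it stands. The module is installed in compiled form; this text tells all that it offers.
- The arm moves only by the tool drive_tool, never from a script. Its argument "series" is a list of rows, each a list of 5 numbers: the closure, from -1 (fully open) to 1 (shut), then the shift along the tool's x, y, z in cm, then the turn about the tool's x in rad. A call has 1 to 10 rows; each row shifts and turns the pose as measured when the row begins, along the tool's axes as they then stand; what a row does not reach is not made up. A row lasts 1/8 s, in which the tool goes at most 62.5 mm and 10.7 degrees, less where a joint would pass 70% of its speed; a pose out of reach is approached as far as the arm can. A call is refused whole if a number of a shift passes 6.25 or a number of a turn 0.188, either way. A call with a gripper value outside its range is refused whole. The fingers move at their own pace and stop on an object; "grip_force" is the grip in N (left out, the last holds). Time passes only in rows, so rows that do not move let the fingers close. It gives the time, the measured TCP pose, the force and the opening at its end, in the units of the state.
- get_obs(): the state, without advancing time (a new reading comes with each control period).
- capture(name): name is "scene" or "top" or "wrist"; returns the picture (480x640x3 uint8, red, green, blue); there is no depth.
- get_calibration(name): a dict with "intrinsics" (3x3 intrinsics, pixels), "origin" and "rotation" of the camera in the world. Camera axes: x right, y down, z forward; pixel columns grow to the right and rows downward; lengths in m; the calibration is good to about 2 mm. A picture is of the moment at which its call begins: read the wrist's pose just before it. get_calibration takes no time and is no camera call; for the wrist camera it gives the pose at the moment of the call.
- finish_job(): hands the job in, once; it reports no verdict.
The state is a dict: "time_s": time; "qpos": joint angles; "joint_velocities": joint speeds; "joint_torque": joint torques, N m; "tcp_pos": TCP position; "eef_rot": TCP orientation; "wrist_force": force on the tool from outside, world axes, zero at the start; "torque": the same for the moment, N m; "finger_gap": opening from 0.0 (shut) to 1.0 (fully open).
Only numpy, scipy, OpenCV 4.12 (cv2) and the standard library are available. Lean on these libraries where they do the work, as an engineer would, in place of code of your own. Each camera call takes 0.05 s, during which the arm holds its last target.

## Working session

There is one attempt and no reset: what is moved stays moved. The work goes in short steps, Python scripts to look and compute and a tool call to move; the robot and the scene stay as the last step left them, time stands still between calls to the robot, and variables do not carry over. Pictures are saved under pics/ and viewed, and the job is handed in when it is done.

Besides the shell and the picture viewer there is one more tool, called by a JSON object that holds its "api" and its "payload". drive_tool: Moves the arm, as the interface text tells. Its arguments: {"type":"object","properties":{"series":{"type":"array"},"grip_force":{"type":"number"}},"required":["series"]}

```bash
mkdir -p pics
python3 - <<'E'
from plant import *
import cv2
o=get_obs();print(o)
for n in ["scene","top","wrist"]:
    c=get_calibration(n);print(n,c)
    cv2.imwrite(f"pics/{n}0.png",capture(n)[:,:,::-1])
E
```

```text
{'time_s': 0.0, 'qpos': array([-1.24862365e+00,  3.00489705e-01,  1.52161129e+00, -1.16661228e-06,
        1.32071852e+00, -6.65837092e-02]), 'joint_velocities': array([-7.13865455e-06,  1.58825168e-03, -7.44742957e-04, -1.09850357e-03,
        7.63601934e-04,  3.81031490e-04]), 'joint_torque': array([-2.69020102e-04, -5.43503988e+01, -3.61795557e+01, -1.09516216e-04,
        4.00694436e-03,  4.54574618e-06]), 'tcp_pos': array([ 0.20838711, -0.50869076,  0.20539836]), 'eef_rot': array([ 0.39427039,  0.58750572, -0.39374078,  0.58681862]), 'wrist_force': array([ 0.01905211,  0.76733046, -0.1353077 ]), 'torque': array([-0.00302287,  0.06744505,  0.01368673]), 'finger_gap': 1.0038006638568375}
scene {'intrinsics': array([[582.27056175,   0.        , 335.07475229],
       [  0.        , 582.27056175, 244.48478203],
       [  0.        ,   0.        ,   1.        ]]), 'origin': array([1.32167588, 0.82783266, 1.11458542]), 'rotation': array([ 0.32907192,  0.8562675 , -0.37146864, -0.14327837])}
top {'intrinsics': array([[502.03685192,   0.        , 319.01075326],
       [  0.        , 502.03685192, 244.07763026],
       [  0.        ,   0.        ,   1.        ]]), 'origin': array([ 0.37790781, -0.01626861,  1.38383306]), 'rotation': array([ 0.71425664, -0.69500854,  0.05420765, -0.06214585])}
wrist {'intrinsics': array([[403.30324067,   0.        , 323.53344636],
       [  0.        , 403.30324067, 244.96976788],
       [  0.        ,   0.        ,   1.        ]]), 'origin': array([ 0.26978024, -0.48326147,  0.37279786]), 'rotation': array([ 0.82308131, -0.5521575 , -0.07437577,  0.1101249 ])}
```

View pics/scene0.png

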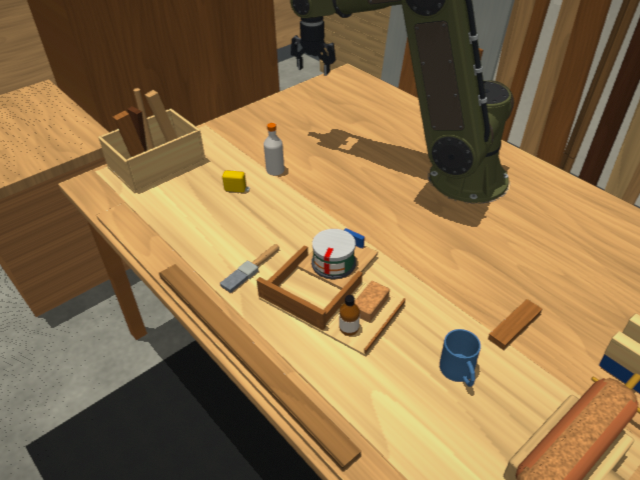

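View pics/top0.png

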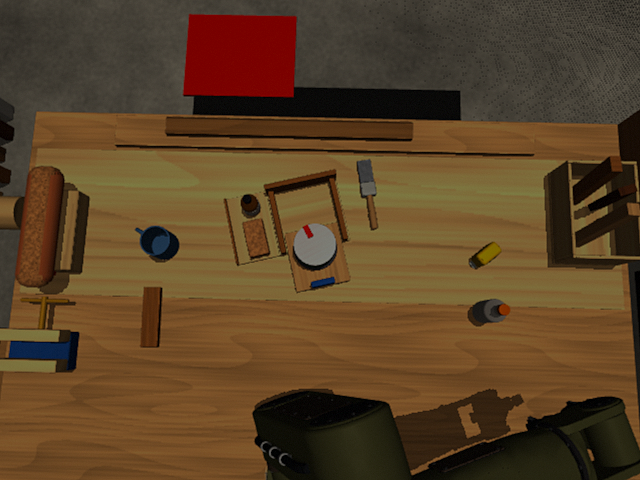

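View pics/wrist0.png

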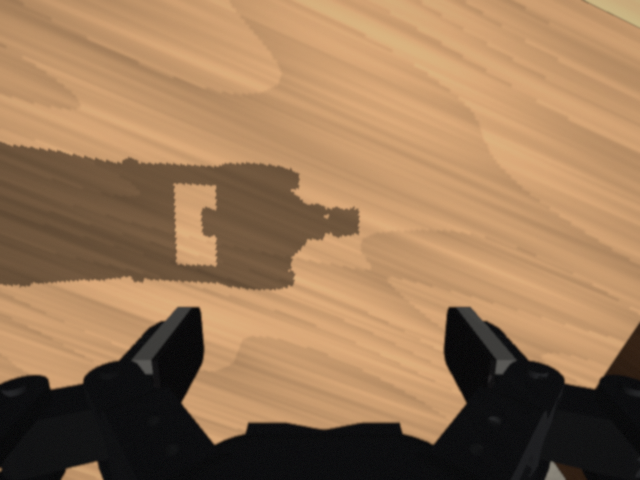

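The top view shows the lid at about (315,245), the red stripe at (308,231) pointing to the back, and the blue pull at (323,283). I'll measure these next.

```bash
cat > h.py <<'E'
from plant import *
import cv2, numpy as np
from scipy.spatial.transform import Rotation as R
def ray(c,px,z):
    K=c["intrinsics"];d=R.from_quat(c["rotation"]).apply(np.linalg.inv(K)@np.array([px[0],px[1],1.]))
    o=c["origin"];return o+d*(z-o[2])/d[2]
def proj(c,p):
    q=R.from_quat(c["rotation"]).inv().apply(np.asarray(p)-c["origin"]);q=c["intrinsics"]@q;return q[:2]/q[2]
def cents(m,minA=15):
    n,l,s,ce=cv2.connectedComponentsWithStats(m.astype(np.uint8));return [(s[i],ce[i].round(1)) for i in range(1,n) if s[i,4]>=minA]
def masks(im):
    h=cv2.cvtColor(im,cv2.COLOR_RGB2HSV).astype(int);H,S,V=h[...,0],h[...,1],h[...,2]
    return dict(red=((H<6)|(H>174))&(S>170)&(V>90),blue=(H>100)&(H<125)&(S>150)&(V>50),grey=(S<60)&(V>110))
E
python3 - <<'E'
from h import *
im=cv2.imread("pics/top0.png")[:,:,::-1].copy();c=get_calibration("top");m=masks(im)
roi=np.zeros((480,640),bool);roi[160:310,215:400]=1
for k in m:
    for s,ce in cents(m[k]&roi): print(k,s,ce)
print(R.from_quat(c["rotation"]).as_matrix().round(3))
cv2.imwrite("pics/topz.png",cv2.resize(im[160:310,215:400,::-1],None,fx=4,fy=4,interpolation=cv2.INTER_CUBIC))
E
```

```text
red [303 225  10  13  63] [307.6 231. ]
blue [312 277  23  10 120] [322.8 281.8]
grey [ 294  224   42   41 1243] [314.8 244.7]
[[ 0.028 -0.986  0.164]
 [-1.    -0.026  0.013]
 [-0.009 -0.164 -0.986]]
```

View pics/topz.png

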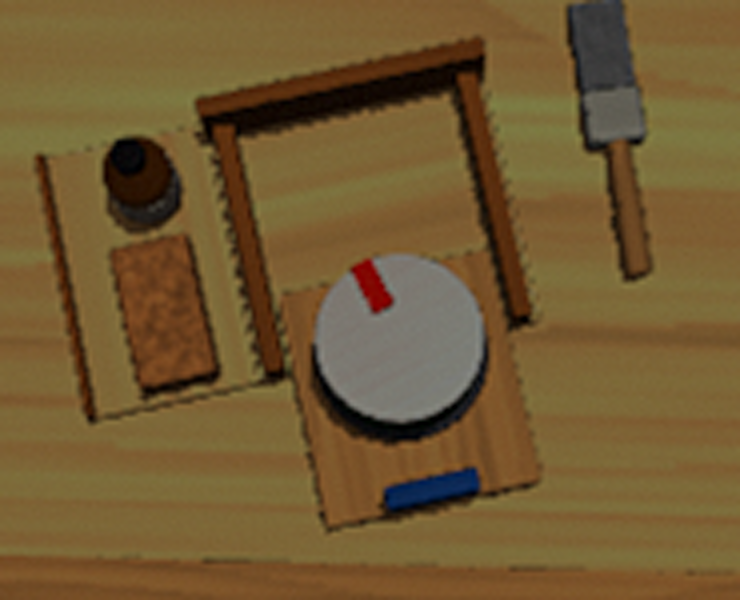

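Run:
```python
from h import *
im=cv2.imread("pics/top0.png")[:,:,::-1].copy();c=get_calibration("top");m=masks(im)
roi=np.zeros((480,640),bool);roi[215:310,280:350]=1
lid=((m['grey']|m['red'])&roi).astype(np.uint8)
cs,_=cv2.findContours(lid,0,2);k=max(cs,key=cv2.contourArea);e=cv2.fitEllipse(k);print(e)
L=ray(c,e[0],.094);rd=ray(c,(307.6,231.),.094);B=ray(c,(322.8,281.8),.058)
print("lid",L,"red",rd,"pulltop",B)
q=lambda u,v:(215+(u+.5)/4-.5,160+(v+.5)/4-.5)
bw=[ray(c,q(*p),.072) for p in [(197,103),(482,40)]]
rc=[ray(c,q(*p),.046) for p in [(528,318),(481,85)]]
lc=[ray(c,q(*p),.046) for p in [(282,375),(234,140)]]
d=bw[0]-bw[1];print("yaw bw",np.degrees(np.arctan2(-d[0],d[1])), np.linalg.norm(d))
for a,b in (rc,lc):
    d=b-a;print("yaw cheek",np.degrees(np.arctan2(d[1],d[0])))
d=L-B;print("yaw pull-tin",np.degrees(np.arctan2(d[1],d[0])),np.linalg.norm(d[:2]))
d=rd-L;print("red dir",np.degrees(np.arctan2(d[1],d[0])),np.linalg.norm(d[:2]))
```

```text
((314.5019836425781, 243.96475219726562), (39.70124435424805, 40.71122741699219), 70.37867736816406)
lid [0.59210799 0.01303803 0.094     ] red [0.6260034  0.03210829 0.094     ] pulltop [ 0.49729439 -0.01107392  0.058     ]
yaw bw 14.378034664358434 0.19776116699951543
yaw cheek 12.33673761624799
yaw cheek 13.646116271281045
yaw pull-tin 14.268368366203704 0.09783150442310502
red dir 29.36300345708676 0.038891826125551233
```

```bash
cat >> h.py <<'E'
def totool(tgt,o=None):
    o=o or get_obs();return R.from_quat(o["eef_rot"]).inv().apply(np.asarray(tgt)-o["tcp_pos"])*100
def st():
    o=get_obs();print("t",round(o["time_s"],2),"tcp",o["tcp_pos"].round(4),"F",o["wrist_force"].round(2),"q",o["qpos"].round(2),"gap",round(o["finger_gap"],2));return o
E
python3 - <<'E'
from h import *
o=st();print(R.from_quat(o["eef_rot"]).as_matrix().round(3))
print(totool([.592,.013,.26]))
E
```

```text
t 0.15 tcp [ 0.2084 -0.5088  0.2056] F [0.4  0.12 0.83] q [-1.25  0.3   1.52 -0.    1.32 -0.07] gap 1.0
[[-0.     0.925  0.379]
 [ 0.001  0.379 -0.925]
 [-1.     0.    -0.001]]
[ -5.41140317  55.27307851 -33.74752938]
```

{"api": "drive_tool", "payload": {"series": [[1,-2,4,-2.6,0],[1,-2,5,-3.3,0],[1,-1.4,5,-3.3,0],[1,0,5,-3.3,0],[1,0,5,-3.3,0],[1,0,5,-3.3,0],[1,0,5,-3.3,0],[1,0,5,-3.3,0],[1,0,5,-3.3,0],[1,0,5,-3.3,0]], "grip_force": 40}}

```text
time_s: 1.4
tcp_pos: [0.5473, -0.011, 0.261]
eef_rot: [0.397, 0.586, -0.395, 0.585]
wrist_force: [0.3, -1.4, 0.2]
finger_gap: -0.003
```

Run:
```python
from h import *
o=st();print(totool([.592,.013,.26]))
c=get_calibration("wrist");print(proj(c,[.592,.013,.094]),proj(c,[.497,-.011,.058]),proj(c,o["tcp_pos"]))
```

```text
t 1.4 tcp [ 0.5473 -0.011   0.261 ] F [ 0.25 -1.41  0.17] q [-0.09  0.26  1.45  0.    1.44  1.1 ] gap -0.0
[ 0.11028924  5.03961193 -0.55944995]
[317.67042701 155.57919244] [304.9437949  257.23842345] [324.48414193 290.10385113]
```

{"api": "drive_tool", "payload": {"series": [[1,0,-1,-0.5,0.1],[1,0,0,0,0.1],[1,0,0,0,0]]}}

```text
time_s: 1.78
tcp_pos: [0.537, -0.0059, 0.259]
eef_rot: [0.452, 0.545, -0.452, 0.542]
wrist_force: [0.4, -0.0, -0.2]
finger_gap: 0.002
```

Run:
```python
from h import *
o=st();c=get_calibration("wrist");im=capture("wrist");cv2.imwrite("pics/w1.png",im[:,:,::-1])
np.savez("w1.npz",**c)
m=masks(im)
for k in m:
    for s,ce in cents(m[k],150): print(k,s,ce)
```

```text
t 1.77 tcp [ 0.537  -0.0059  0.259 ] F [ 0.37 -0.01 -0.17] q [-0.08  0.24  1.48  0.    1.43  1.31] gap 0.0
red [280  73  29  48 744] [294.1  96.3]
blue [ 289  234   63   22 1171] [319.5 244.5]
grey [  242    71   139   144 14576] [312.2 144.6]
```

View pics/w1.png

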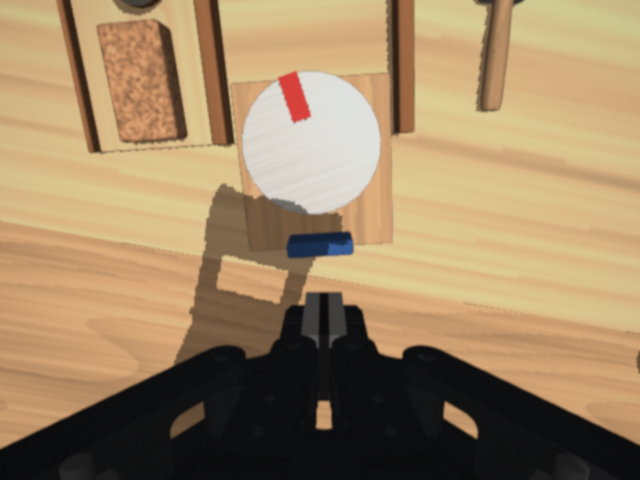

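Run:
```python
from h import *
im=cv2.imread("pics/w1.png")[:,:,::-1].copy();c=np.load("w1.npz");m=masks(im)
roi=np.zeros((480,640),bool);roi[60:225,232:390]=1
lid=((m['grey']|m['red'])&roi).astype(np.uint8)
cs,_=cv2.findContours(lid,0,1);k=max(cs,key=cv2.contourArea);k=cv2.convexHull(k);e=cv2.fitEllipse(k);print(e)
r=m['red']&roi
ys,xs=np.nonzero(r);P=np.array([ray(c,p,.094)[:2] for p in np.c_[xs,ys]])
vx=cv2.fitLine(P.astype(np.float32),cv2.DIST_L2,0,.001,.001).ravel();print("red line dir",np.degrees(np.arctan2(vx[1],vx[0])))
for z in (.090,.098):
    L=ray(c,e[0],z);rd=ray(c,(294.1,96.3),z)
    hp=np.array([ray(c,p[0],z)[:2] for p in k]);rad=np.linalg.norm(hp-L[:2],axis=1)
    d=rd-L;print(z,"lid",L,"R",rad.mean(),"red",np.degrees(np.arctan2(d[1],d[0])))
def yaw(a,b,z):
    d=ray(c,b,z)-ray(c,a,z);return np.degrees(np.arctan2(d[1],d[0])),np.linalg.norm(d)
# Canny edges & Hough segments
g=cv2.cvtColor(im,cv2.COLOR_RGB2GRAY)
l=cv2.createLineSegmentDetector().detect(g)[0][:,0]
for s in l:
    if np.hypot(s[2]-s[0],s[3]-s[1])>45 and max(s[1],s[3])<262 and 40<min(s[0],s[2])<430: print(s.round(0),[ (round(yaw(s[:2],s[2:],z)[0],1)) for z in (.023,.046,.058)])
# pull top rect
p=m['blue'].astype(np.uint8);cs,_=cv2.findContours(p,0,2);k=max(cs,key=cv2.contourArea)
print(cv2.minAreaRect(k))
```

```text
((310.9630432128906, 142.2409210205078), (138.6787567138672, 143.575439453125), 173.5631103515625)
red line dir 29.438845
0.09 lid [0.59406706 0.01611089 0.09      ] R 0.056003781887730995 red 30.857229509056744
0.098 lid [0.5942735  0.01587289 0.098     ] R 0.05467098678199347 red 30.85722950905677
[217.   0. 234. 142.] [np.float64(-166.1), np.float64(-166.1), np.float64(-166.1)]
[ 70.   0. 101. 151.] [np.float64(-165.9), np.float64(-165.9), np.float64(-165.9)]
[352. 254. 289. 258.] [np.float64(104.1), np.float64(104.1), np.float64(104.1)]
[170.  28. 188. 136.] [np.float64(-164.8), np.float64(-164.8), np.float64(-164.8)]
[296.  71. 311. 115.] [np.float64(-150.5), np.float64(-150.5), np.float64(-150.5)]
[291. 234. 347. 231.] [np.float64(-76.1), np.float64(-76.1), np.float64(-76.1)]
[293. 122. 278.  79.] [np.float64(29.5), np.float64(29.5), np.float64(29.5)]
[212. 143. 193.   0.] [np.float64(14.2), np.float64(14.2), np.float64(14.2)]
[392. 136. 388.   0.] [np.float64(15.0), np.float64(15.0), np.float64(15.0)]
[414.   1. 414. 131.] [np.float64(-165.9), np.float64(-165.9), np.float64(-1
[... 198 characters left out ...]
4), np.float64(16.4), np.float64(16.4)]
[226. 143. 209.   0.] [np.float64(14.2), np.float64(14.2), np.float64(14.2)]
[398.   1. 400. 129.] [np.float64(-165.8), np.float64(-165.8), np.float64(-165.8)]
[ 98.  23. 155.  18.] [np.float64(-74.7), np.float64(-74.7), np.float64(-74.7)]
[152. 147. 209. 143.] [np.float64(-75.4), np.float64(-75.4), np.float64(-75.4)]
[391. 141. 393. 242.] [np.float64(-166.0), np.float64(-166.0), np.float64(-166.0)]
[337.  74. 384.  71.] [np.float64(-76.2), np.float64(-76.2), np.float64(-76.2)]
[ 53. 244. 103. 253.] [np.float64(-90.5), np.float64(-90.5), np.float64(-90.5)]
((319.53472900390625, 244.2880859375), (19.507827758789062, 62.19327926635742), 86.3086166381836)
```

```bash
cat >> h.py <<'E'
C=np.array([.5942,.0160])
def status():
    o=st();M=R.from_quat(o["eef_rot"]).as_matrix();d=o["tcp_pos"][:2]-C
    print("tool y yaw",np.degrees(np.arctan2(M[1,1],M[0,1])).round(2),"contact ang",(np.degrees(np.arctan2(d[1],d[0]))%360).round(2),"r mm",(np.linalg.norm(d)*1e3).round(2),"tilt",M[:,0].round(4), "C in tool cm",totool([*C,o["tcp_pos"][2]],o).round(2))
    return o
E
python3 - <<'E'
from h import *
status();print(totool([.5573,.0068,.108]))
E
```

```text
t 1.82 tcp [ 0.537  -0.006   0.2591] F [-0.15  0.39  0.78] q [-0.08  0.24  1.48  0.    1.43  1.3 ] gap 0.0
tool y yaw 10.59 contact ang 201.04 r mm 61.29 tilt [-0.0033  0.0035 -1.    ] C in tool cm [-0.01  6.03 -1.11]
[15.10902475  2.27042922 -0.82430069]
```

{"api": "drive_tool", "payload": {"series": [[1,4,1.2,-0.6,0],[1,5,1,-0.5,0],[1,4,0,0,0],[1,1.6,0,0,0],[1,0,0,0,0]]}}

```text
time_s: 2.45
tcp_pos: [0.5577, 0.0084, 0.1109]
eef_rot: [0.45, 0.547, -0.449, 0.545]
wrist_force: [-0.2, 0.6, 0.9]
finger_gap: -0.001
```

Run:
```python
from h import *
status()
```

```text
t 2.45 tcp [0.5577 0.0084 0.1109] F [-0.24  0.6   0.95] q [-0.05  0.41  1.6   0.    1.13  1.32] gap -0.0
tool y yaw 11.06 contact ang 191.8 r mm 37.33 tilt [ 2.0e-04  3.1e-03 -1.0e+00] C in tool cm [ 0.    3.73 -0.05]
```

Creep down.

{"api": "drive_tool", "payload": {"series": [[1,0.6,0,0,0],[1,0.4,0,0,0],[1,0.2,0,0,0]]}}

```text
time_s: 2.82
tcp_pos: [0.5593, 0.008, 0.1019]
eef_rot: [0.451, 0.545, -0.447, 0.547]
wrist_force: [-0.2, -0.4, -0.4]
finger_gap: -0.003
```

{"api": "drive_tool", "payload": {"series": [[1,0.15,-0.1,0,0],[1,0.15,0,0,0]]}}

```text
time_s: 3.08
tcp_pos: [0.5586, 0.0078, 0.0993]
eef_rot: [0.452, 0.545, -0.447, 0.547]
wrist_force: [0.2, 0.1, -0.0]
finger_gap: -0.001
```

{"api": "drive_tool", "payload": {"series": [[1,0.12,0,0,0]]}}

```text
time_s: 3.2
tcp_pos: [0.5586, 0.0078, 0.0981]
eef_rot: [0.452, 0.545, -0.447, 0.547]
wrist_force: [0.6, -0.2, 0.0]
finger_gap: 0.004
```

{"api": "drive_tool", "payload": {"series": [[1,0.12,0,0,0]]}}

```text
time_s: 3.32
tcp_pos: [0.5586, 0.0078, 0.0968]
eef_rot: [0.452, 0.545, -0.447, 0.547]
wrist_force: [-0.4, 0.3, 0.3]
finger_gap: 0.001
```

{"api": "drive_tool", "payload": {"series": [[1,0.12,0,0,0]]}}

```text
time_s: 3.45
tcp_pos: [0.5586, 0.0079, 0.0955]
eef_rot: [0.452, 0.545, -0.447, 0.547]
wrist_force: [-0.8, -0.8, 0.6]
finger_gap: -0.003
```

{"api": "drive_tool", "payload": {"series": [[1,0.1,0,0,0]]}}

```text
time_s: 3.58
tcp_pos: [0.5586, 0.0079, 0.0944]
eef_rot: [0.452, 0.545, -0.447, 0.547]
wrist_force: [-0.6, -0.0, 0.8]
finger_gap: -0.002
```

{"api": "drive_tool", "payload": {"series": [[1,0.1,0,0,0]]}}

```text
time_s: 3.7
tcp_pos: [0.5586, 0.0079, 0.0933]
eef_rot: [0.452, 0.545, -0.447, 0.547]
wrist_force: [0.2, -0.4, -0.2]
finger_gap: 0.005
```

{"api": "drive_tool", "payload": {"series": [[1,0.08,0,0,0]]}}

```text
time_s: 3.82
tcp_pos: [0.5586, 0.0079, 0.0925]
eef_rot: [0.452, 0.545, -0.447, 0.547]
wrist_force: [0.1, 0.5, 0.3]
finger_gap: -0.005
```

{"api": "drive_tool", "payload": {"series": [[1,0.08,0,0,0]]}}

```text
time_s: 3.95
tcp_pos: [0.5586, 0.0079, 0.0916]
eef_rot: [0.452, 0.545, -0.447, 0.547]
wrist_force: [-0.1, -0.1, -0.2]
finger_gap: 0.003
```

{"api": "drive_tool", "payload": {"series": [[1,0.08,0,0,0]]}}

```text
time_s: 4.08
tcp_pos: [0.5586, 0.0079, 0.0908]
eef_rot: [0.452, 0.545, -0.447, 0.547]
wrist_force: [0.6, 0.3, 0.5]
finger_gap: -0.003
```

{"api": "drive_tool", "payload": {"series": [[1,0.06,0,0,0]]}}

```text
time_s: 4.2
tcp_pos: [0.5586, 0.0079, 0.0901]
eef_rot: [0.452, 0.545, -0.447, 0.547]
wrist_force: [-0.2, -0.4, 0.6]
finger_gap: 0.0
```

{"api": "drive_tool", "payload": {"series": [[1,0.05,0,0,0]]}}

```text
time_s: 4.32
tcp_pos: [0.5586, 0.0079, 0.0896]
eef_rot: [0.452, 0.545, -0.447, 0.547]
wrist_force: [-1.0, 0.1, 0.4]
finger_gap: 0.0
```

{"api": "drive_tool", "payload": {"series": [[1,0.05,0,0,0]]}}

```text
time_s: 4.45
tcp_pos: [0.5586, 0.0079, 0.089]
eef_rot: [0.452, 0.545, -0.447, 0.547]
wrist_force: [0.1, 0.2, 0.9]
finger_gap: -0.001
```

{"api": "drive_tool", "payload": {"series": [[1,0.05,0,0,0]]}}

```text
time_s: 4.58
tcp_pos: [0.5586, 0.0079, 0.0885]
eef_rot: [0.452, 0.545, -0.447, 0.547]
wrist_force: [0.8, 0.1, -0.1]
finger_gap: -0.001
```

{"api": "drive_tool", "payload": {"series": [[1,0.05,0,0,0]]}}

```text
time_s: 4.7
tcp_pos: [0.5587, 0.0079, 0.088]
eef_rot: [0.452, 0.545, -0.447, 0.547]
wrist_force: [0.4, 0.6, -0.8]
finger_gap: -0.002
```

Run:
```python
from h import *
o=status();im=capture("wrist");cv2.imwrite("pics/w2.png",im[:,:,::-1])
```

```text
t 4.7 tcp [0.5587 0.0079 0.088 ] F [ 0.37  0.64 -0.84] q [-0.05  0.44  1.62  0.    1.07  1.32] gap -0.0
tool y yaw 11.1 contact ang 192.81 r mm 36.45 tilt [ 0.0066  0.0028 -1.    ] C in tool cm [ 0.03  3.64 -0.11]
```

View pics/w2.png

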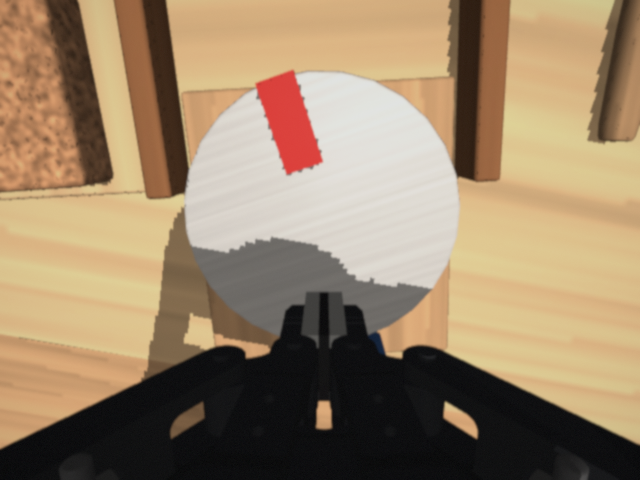

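The fingertip is above the near part of the lid and not touching yet. I'll keep creeping down.

{"api": "drive_tool", "payload": {"series": [[1,0.05,0,0,0]]}}

```text
time_s: 4.88
tcp_pos: [0.5586, 0.0079, 0.0874]
eef_rot: [0.452, 0.545, -0.447, 0.547]
wrist_force: [0.6, -0.6, 0.4]
finger_gap: -0.001
```

{"api": "drive_tool", "payload": {"series": [[1,0.05,0,0,0]]}}

```text
time_s: 5.0
tcp_pos: [0.5587, 0.0079, 0.0869]
eef_rot: [0.452, 0.545, -0.447, 0.547]
wrist_force: [0.0, 0.2, 0.4]
finger_gap: -0.001
```

{"api": "drive_tool", "payload": {"series": [[1,0.05,0,0,0]]}}

```text
time_s: 5.12
tcp_pos: [0.5587, 0.0079, 0.0864]
eef_rot: [0.452, 0.545, -0.447, 0.547]
wrist_force: [0.9, 0.6, 0.3]
finger_gap: -0.003
```

{"api": "drive_tool", "payload": {"series": [[1,0.05,0,0,0]]}}

```text
time_s: 5.25
tcp_pos: [0.5587, 0.0079, 0.0858]
eef_rot: [0.452, 0.545, -0.447, 0.547]
wrist_force: [0.1, -0.6, -0.3]
finger_gap: -0.0
```

Run:
```python
from h import *
c=get_calibration("wrist");im=capture("wrist");o=status();print(c["origin"], R.from_quat(c["rotation"]).as_matrix()[:,2].round(3), proj(c,o["tcp_pos"]))
m=masks(im);roi=np.zeros((480,640),bool);roi[60:290,170:480]=1
b=(cv2.cvtColor(im,cv2.COLOR_RGB2HSV)[...,1]<45)&roi|(m['red']&roi)
cs,_=cv2.findContours(b.astype(np.uint8),0,1);k=max(cs,key=cv2.contourArea)
k=k[k[:,0,1]<235][:,0].astype(float)
from scipy.optimize import least_squares
for z in (.080,.084,.088,.092,.096):
    P=np.array([ray(c,p,z)[:2] for p in k])
    f=least_squares(lambda v:np.hypot(*(P-v[:2]).T)-v[2],[*C,.055],loss='soft_l1',f_scale=.0005);print(z,f.x.round(4),np.sqrt(np.mean(f.fun**2)).round(5))
cv2.imwrite("pics/w3.png",im[:,:,::-1])
```

```text
t 5.3 tcp [0.5586 0.0079 0.0857] F [ 0.77 -0.04 -0.53] q [-0.05  0.44  1.62  0.    1.07  1.32] gap -0.0
tool y yaw 11.1 contact ang 192.8 r mm 36.48 tilt [ 0.0065  0.0028 -1.    ] C in tool cm [ 0.03  3.65 -0.11]
[0.62257721 0.02066049 0.25359593] [-0.252 -0.048 -0.967] [324.38415254 289.91397923]
0.08 [0.5865 0.0143 0.0611] 0.01363
0.084 [0.5873 0.0144 0.0597] 0.01331
0.088 [0.5881 0.0146 0.0583] 0.01299
0.092 [0.5889 0.0147 0.0569] 0.01266
0.096 [0.5897 0.0149 0.0555] 0.01234
```

Run:
```python
from h import *
im=cv2.imread("pics/w3.png");cv2.imwrite("pics/w3z.png",cv2.resize(im[220:360,220:430],None,fx=3.5,fy=3.5))
```

```text
(no output)
```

View pics/w3z.png

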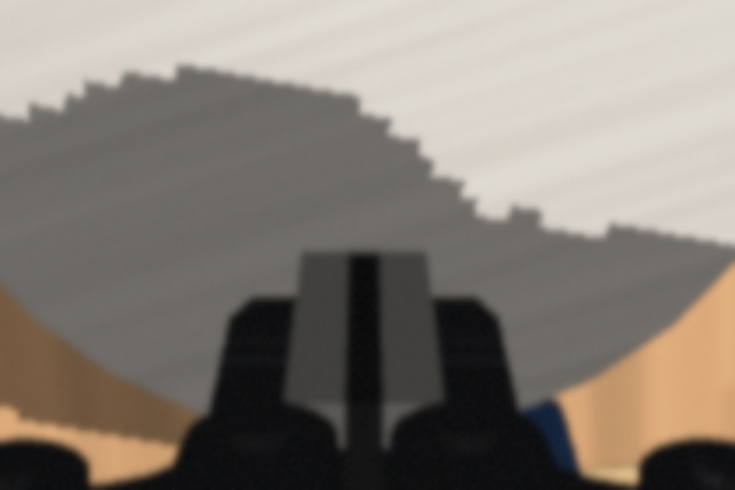

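{"api": "drive_tool", "payload": {"series": [[1,0.05,0,0,0]]}}

```text
time_s: 5.42
tcp_pos: [0.5586, 0.0079, 0.0852]
eef_rot: [0.452, 0.545, -0.447, 0.547]
wrist_force: [0.7, 0.5, 0.1]
finger_gap: -0.003
```

{"api": "drive_tool", "payload": {"series": [[1,0.05,0,0,0]]}}

```text
time_s: 5.55
tcp_pos: [0.5587, 0.0079, 0.0847]
eef_rot: [0.452, 0.545, -0.447, 0.547]
wrist_force: [-0.5, -0.0, 0.6]
finger_gap: -0.001
```

{"api": "drive_tool", "payload": {"series": [[1,0.05,0,0,0]]}}

```text
time_s: 5.68
tcp_pos: [0.5586, 0.0079, 0.0842]
eef_rot: [0.452, 0.545, -0.447, 0.547]
wrist_force: [0.5, 0.1, 0.6]
finger_gap: 0.004
```

{"api": "drive_tool", "payload": {"series": [[1,0.05,0,0,0]]}}

```text
time_s: 5.8
tcp_pos: [0.5586, 0.0079, 0.0836]
eef_rot: [0.452, 0.545, -0.447, 0.547]
wrist_force: [0.2, -1.0, -0.8]
finger_gap: -0.004
```

Run:
```python
from h import *
c=get_calibration("scene");im=capture("scene");o=st();print(proj(c,o["tcp_pos"]),proj(c,[*C,.0905]),proj(c,[*C,.0985]))
cv2.imwrite("pics/s1.png",cv2.resize(im[180:300,260:420,::-1],None,fx=5,fy=5,interpolation=cv2.INTER_CUBIC))
```

```text
t 5.85 tcp [0.5586 0.0079 0.0836] F [-0.41 -0.27 -0.18] q [-0.05  0.45  1.63  0.    1.06  1.32] gap 0.0
[341.26736475 239.99174334] [333.21365441 245.86828694] [333.20961107 243.59006804]
```

View pics/s1.png

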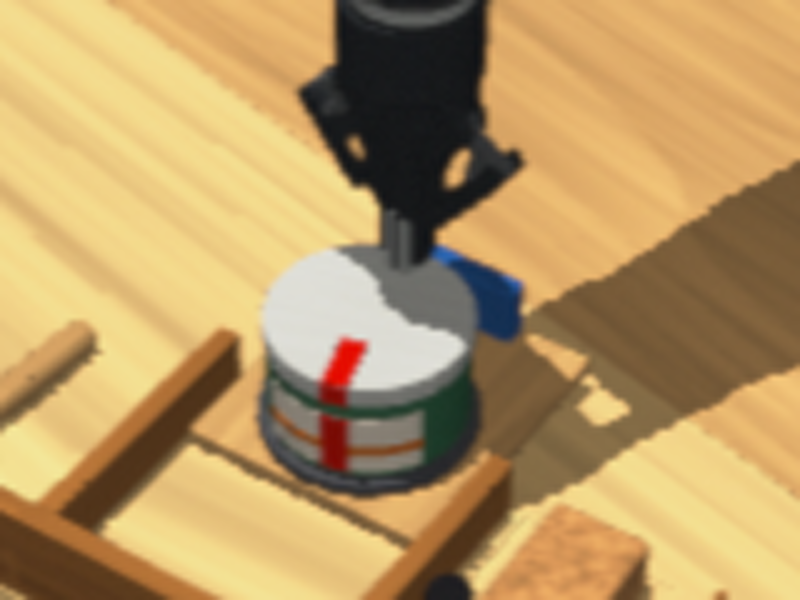

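Run:
```python
from h import *
cs=get_calibration("scene");cw=get_calibration("wrist");o=get_obs()
def line(c,px):
    d=R.from_quat(c["rotation"]).apply(np.linalg.inv(c["intrinsics"])@np.array([*px,1.]));return c["origin"],d/np.linalg.norm(d)
def tri(L):
    A=sum(np.eye(3)-np.outer(d,d) for _,d in L);b=sum((np.eye(3)-np.outer(d,d))@q for q,d in L);return np.linalg.solve(A,b)
p=tri([line(cs,(341.2,234)),line(cw,(324,292.5))]);print("tip",p,"in tool cm",totool(p,o))
# lid centre: scene and earlier top
ct=get_calibration("top")
print("lid",tri([line(cs,(333.7,243.7)),line(ct,(314.5,243.96))]))
im=cv2.imread("pics/scene0.png")[:,:,::-1].copy()
h=cv2.cvtColor(im,cv2.COLOR_RGB2HSV).astype(int)
print(proj(cs,[0.5586+.0108,.0079+.002,.0836]), proj(cs,[0.5586+.0108,.0079+.002,.1]))
```

```text
tip [0.56490124 0.01080768 0.1090735 ] in tool cm [-2.54628817  0.68868999 -0.16857903]
lid [0.59142366 0.01360356 0.09486435]
[338.73817687 242.24239566] [338.77109267 237.58984321]
```

The scene view puts the visible fingertip about 20 mm above the reported TCP, clear of the lid, so there really is no contact. I'll continue by feel.

{"api": "drive_tool", "payload": {"series": [[1,0.1,0,0,0],[1,0.05,0,0,0]]}}

```text
time_s: 6.1
tcp_pos: [0.5586, 0.0079, 0.082]
eef_rot: [0.452, 0.545, -0.447, 0.547]
wrist_force: [-0.1, 0.2, 0.1]
finger_gap: 0.003
```

{"api": "drive_tool", "payload": {"series": [[1,0.05,0,0,0]]}}

```text
time_s: 6.22
tcp_pos: [0.5587, 0.0079, 0.0814]
eef_rot: [0.452, 0.545, -0.447, 0.547]
wrist_force: [-0.7, -0.0, 0.0]
finger_gap: -0.001
```

{"api": "drive_tool", "payload": {"series": [[1,0.05,0,0,0]]}}

```text
time_s: 6.35
tcp_pos: [0.5586, 0.0079, 0.0809]
eef_rot: [0.452, 0.545, -0.447, 0.547]
wrist_force: [0.4, 0.1, -0.3]
finger_gap: -0.002
```

{"api": "drive_tool", "payload": {"series": [[1,0.05,0,0,0]]}}

```text
time_s: 6.48
tcp_pos: [0.5587, 0.0079, 0.0804]
eef_rot: [0.452, 0.545, -0.447, 0.547]
wrist_force: [-0.7, 0.5, -0.4]
finger_gap: -0.001
```

{"api": "drive_tool", "payload": {"series": [[1,0.05,0,0,0]]}}

```text
time_s: 6.6
tcp_pos: [0.5586, 0.0079, 0.0798]
eef_rot: [0.452, 0.545, -0.447, 0.547]
wrist_force: [-0.8, -0.1, -0.2]
finger_gap: 0.002
```

{"api": "drive_tool", "payload": {"series": [[1,0.05,0,0,0]]}}

```text
time_s: 6.72
tcp_pos: [0.5587, 0.0079, 0.0793]
eef_rot: [0.452, 0.545, -0.447, 0.547]
wrist_force: [-0.0, 0.5, -0.0]
finger_gap: -0.0
```

{"api": "drive_tool", "payload": {"series": [[1,0.06,0,0,0]]}}

```text
time_s: 6.85
tcp_pos: [0.5587, 0.0079, 0.0787]
eef_rot: [0.452, 0.545, -0.447, 0.547]
wrist_force: [0.3, 0.3, 0.8]
finger_gap: 0.001
```

{"api": "drive_tool", "payload": {"series": [[1,0.06,0,0,0]]}}

```text
time_s: 6.98
tcp_pos: [0.5587, 0.0079, 0.078]
eef_rot: [0.452, 0.545, -0.447, 0.547]
wrist_force: [0.1, 0.1, -0.1]
finger_gap: 0.0
```

{"api": "drive_tool", "payload": {"series": [[1,0.06,0,0,0]]}}

```text
time_s: 7.1
tcp_pos: [0.5587, 0.0079, 0.0774]
eef_rot: [0.452, 0.545, -0.447, 0.547]
wrist_force: [-0.5, 0.0, 0.4]
finger_gap: 0.004
```

{"api": "drive_tool", "payload": {"series": [[1,0.06,0,0,0]]}}

```text
time_s: 7.22
tcp_pos: [0.5587, 0.0079, 0.0767]
eef_rot: [0.452, 0.545, -0.447, 0.547]
wrist_force: [-0.0, -0.7, 0.2]
finger_gap: 0.003
```

{"api": "drive_tool", "payload": {"series": [[1,0.06,0,0,0]]}}

```text
time_s: 7.35
tcp_pos: [0.5587, 0.0079, 0.0761]
eef_rot: [0.452, 0.545, -0.447, 0.547]
wrist_force: [0.8, 0.2, -0.3]
finger_gap: -0.0
```

{"api": "drive_tool", "payload": {"series": [[1,0.06,0,0,0]]}}

```text
time_s: 7.48
tcp_pos: [0.5587, 0.0079, 0.0754]
eef_rot: [0.452, 0.545, -0.447, 0.547]
wrist_force: [0.0, 0.3, -0.7]
finger_gap: 0.003
```

Run:
```python
from h import *
im=capture("scene");o=status()
cv2.imwrite("pics/s2.png",cv2.resize(im[180:300,260:420,::-1],None,fx=5,fy=5,interpolation=cv2.INTER_CUBIC))
```

```text
t 7.53 tcp [0.5586 0.0079 0.0754] F [ 0.07 -0.08 -0.5 ] q [-0.05  0.46  1.63  0.    1.05  1.32] gap -0.0
tool y yaw 11.09 contact ang 192.79 r mm 36.46 tilt [ 0.0064  0.0028 -1.    ] C in tool cm [ 0.03  3.64 -0.11]
```

View pics/s2.png

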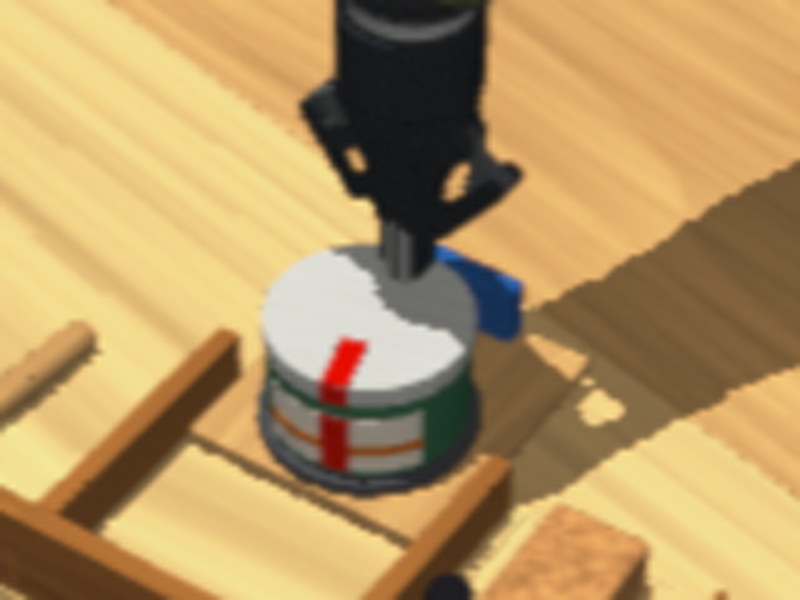

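{"api": "drive_tool", "payload": {"series": [[1,0.1,0,0,0],[1,0.1,0,0,0],[1,0.05,0,0,0]]}}

```text
time_s: 7.9
tcp_pos: [0.5587, 0.0079, 0.0727]
eef_rot: [0.452, 0.545, -0.447, 0.547]
wrist_force: [0.2, -0.1, -0.3]
finger_gap: -0.001
```

{"api": "drive_tool", "payload": {"series": [[1,0.06,0,0,0]]}}

```text
time_s: 8.02
tcp_pos: [0.5587, 0.008, 0.0724]
eef_rot: [0.452, 0.545, -0.447, 0.547]
wrist_force: [-4.5, 0.4, 8.7]
finger_gap: 0.002
```

{"api": "drive_tool", "payload": {"series": [[1,0.06,0,0,0]]}}

```text
time_s: 8.15
tcp_pos: [0.5587, 0.0079, 0.0724]
eef_rot: [0.452, 0.545, -0.447, 0.547]
wrist_force: [-5.4, 0.0, 9.0]
finger_gap: 0.0
```

{"api": "drive_tool", "payload": {"series": [[1,0.06,0,0,0]]}}

```text
time_s: 8.28
tcp_pos: [0.5588, 0.0079, 0.0724]
eef_rot: [0.452, 0.545, -0.447, 0.547]
wrist_force: [-3.3, -0.1, 8.7]
finger_gap: 0.002
```

{"api": "drive_tool", "payload": {"series": [[1,0.06,0,0,0]]}}

```text
time_s: 8.4
tcp_pos: [0.5587, 0.0079, 0.0724]
eef_rot: [0.452, 0.545, -0.447, 0.547]
wrist_force: [-4.7, 0.5, 7.7]
finger_gap: -0.004
```

{"api": "drive_tool", "payload": {"series": [[1,0.06,0,0,0]]}}

```text
time_s: 8.52
tcp_pos: [0.5587, 0.0079, 0.0724]
eef_rot: [0.452, 0.545, -0.447, 0.547]
wrist_force: [-4.7, -0.5, 6.7]
finger_gap: 0.001
```

{"api": "drive_tool", "payload": {"series": [[1,0.06,0,0,0]]}}

```text
time_s: 8.65
tcp_pos: [0.5587, 0.0079, 0.0724]
eef_rot: [0.452, 0.545, -0.447, 0.547]
wrist_force: [-4.2, 0.1, 7.2]
finger_gap: 0.004
```

Contact is at a TCP reading of 0.0724, and a 0.6 mm press command holds about 8 N. Now I'll roll the tin.

{"api": "drive_tool", "payload": {"series": [[1,0.06,0.01,0.19,-0.05],[1,0.06,0.02,0.3,-0.08],[1,0.06,0.02,0.3,-0.08]]}}

```text
time_s: 9.02
tcp_pos: [0.5611, 0.0011, 0.0724]
eef_rot: [0.39, 0.59, -0.385, 0.593]
wrist_force: [-3.9, 1.2, 8.2]
finger_gap: -0.005
```

Run:
```python
from h import *
im=capture("scene");o=status()
cv2.imwrite("pics/s3.png",cv2.resize(im[180:300,260:420,::-1],None,fx=5,fy=5,interpolation=cv2.INTER_CUBIC))
```

```text
t 9.07 tcp [0.5612 0.0007 0.0724] F [-4.46  0.38  7.35] q [-0.07  0.46  1.63  0.    1.04  1.09] gap -0.0
tool y yaw 23.74 contact ang 204.81 r mm 36.35 tilt [ 0.0073  0.0033 -1.    ] C in tool cm [ 0.03  3.63 -0.07]
```

View pics/s3.png

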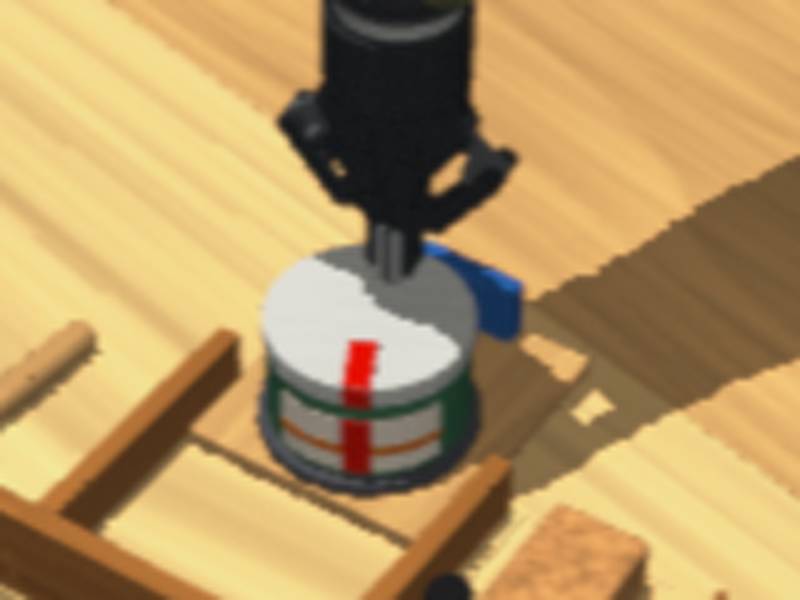

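The stripe moved right by about 12°, with no slip. Continuing.

{"api": "drive_tool", "payload": {"series": [[1,0.06,0.02,0.36,-0.1],[1,0.06,0.02,0.36,-0.1],[1,0.06,0.02,0.36,-0.1],[1,0.06,0.02,0.36,-0.1],[1,0.06,0.02,0.36,-0.1],[1,0.06,0.02,0.36,-0.1]]}}

```text
time_s: 9.82
tcp_pos: [0.5755, -0.0147, 0.0724]
eef_rot: [0.19, 0.68, -0.185, 0.684]
wrist_force: [-3.7, 2.0, 7.4]
finger_gap: 0.002
```

```bash
cat >> h.py <<'E'
def stripe(name,save=None,z=.0905):
    c=get_calibration(name);im=capture(name)
    if save: cv2.imwrite(save,im[:,:,::-1])
    r=masks(im)['red'];
    n,l,s,ce=cv2.connectedComponentsWithStats(r.astype(np.uint8))
    for i in range(1,n):
        if s[i,4]<100 and name=="wrist":continue
        ys,xs=np.nonzero(l==i);P=np.array([ray(c,p,z)[:2] for p in np.c_[xs,ys]])
        g=P.mean(0)-C
        if np.hypot(*g)>.07: continue
        v=cv2.fitLine(P.astype(np.float32),cv2.DIST_L2,0,.001,.001).ravel()[:2]
        if v@g<0:v=-v
        print(name,"red n",s[i,4],"line dir",np.degrees(np.arctan2(v[1],v[0])).round(2),"centroid dir",np.degrees(np.arctan2(g[1],g[0])).round(2),"r",np.hypot(*g).round(4),"px",ce[i].round(1))
E
python3 - <<'E'
from h import *
status();stripe("wrist","pics/w4.png")
E
```

```text
t 9.82 tcp [ 0.5755 -0.0147  0.0724] F [-3.66  1.97  7.36] q [-0.09  0.49  1.58  0.01  1.06  0.44] gap 0.0
tool y yaw 59.25 contact ang 238.66 r mm 35.91 tilt [ 0.0077  0.0044 -1.    ] C in tool cm [0.03 3.59 0.04]
wrist red n 4344 line dir 77.4 centroid dir 81.68 r 0.0387 px [284.2 119.4]
```

View pics/w4.png

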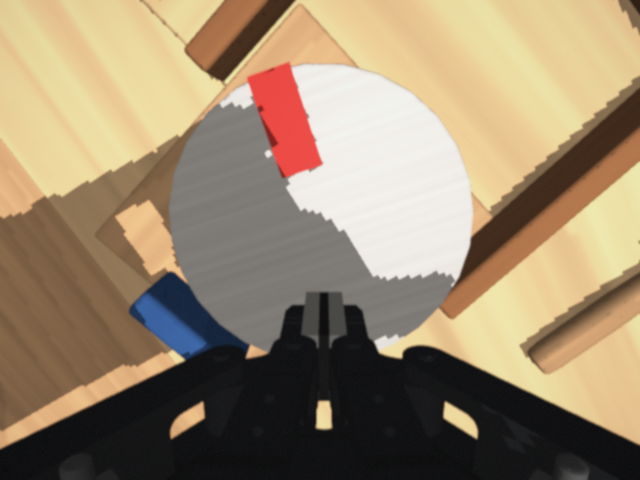

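{"api": "drive_tool", "payload": {"series": [[1,0.06,0.01,0.36,-0.1],[1,0.06,0.01,0.36,-0.1],[1,0.06,0.01,0.36,-0.1],[1,0.06,0.01,0.36,-0.1],[1,0.06,0.01,0.36,-0.1],[1,0.06,0.01,0.36,-0.1],[1,0.06,0.01,0.36,-0.1],[1,0.06,0.01,0.36,-0.1],[1,0.06,0.01,0.36,-0.1],[1,0.06,0.01,0.36,-0.1]]}}

```text
time_s: 11.12
tcp_pos: [0.6109, -0.014, 0.0724]
eef_rot: [-0.174, 0.681, 0.178, 0.688]
wrist_force: [-5.8, 1.7, 7.1]
finger_gap: -0.0
```

Run:
```python
from h import *
status();stripe("wrist","pics/w5.png")
```

```text
t 11.12 tcp [ 0.6109 -0.014   0.0724] F [-5.82  1.67  7.09] q [-0.09  0.56  1.47  0.01  1.1  -0.59] gap -0.0
tool y yaw 118.79 contact ang 299.14 r mm 34.35 tilt [ 0.0083  0.0074 -0.9999] C in tool cm [ 0.01  3.44 -0.02]
wrist red n 4385 line dir 137.92 centroid dir 141.37 r 0.0411 px [278.9 118.7]
```

{"api": "drive_tool", "payload": {"series": [[1,0.06,0.01,0.35,-0.1],[1,0.06,0.01,0.35,-0.1],[1,0.06,0.01,0.35,-0.1],[1,0.06,0.01,0.35,-0.1],[1,0.06,0.01,0.35,-0.1],[1,0.06,0.01,0.35,-0.1],[1,0.06,0.01,0.35,-0.1],[1,0.06,0.01,0.35,-0.1],[1,0.06,0.01,0.24,-0.07],[1,0.06,0,0,0]]}}

```text
time_s: 12.42
tcp_pos: [0.6296, 0.0095, 0.0724]
eef_rot: [-0.459, 0.535, 0.457, 0.543]
wrist_force: [-4.2, 0.2, 6.6]
finger_gap: -0.004
```

Run:
```python
from h import *
status();stripe("wrist","pics/w6.png")
c=get_calibration("wrist");np.savez("w6.npz",**c)
im=cv2.imread("pics/w6.png");g=cv2.cvtColor(im,cv2.COLOR_BGR2GRAY)
l=cv2.createLineSegmentDetector().detect(g)[0][:,0]
for s in l:
    if np.hypot(s[2]-s[0],s[3]-s[1])>40:
        d=ray(c,s[2:],.05)-ray(c,s[:2],.05);print(s.round(0),(np.degrees(np.arctan2(d[1],d[0]))%90).round(1))
```

```text
t 12.43 tcp [0.6296 0.0095 0.0724] F [-4.17  0.17  6.62] q [-0.05  0.6   1.42  0.01  1.12 -1.46] gap -0.0
tool y yaw 170.66 contact ang 349.53 r mm 35.97 tilt [ 0.0105  0.0054 -0.9999] C in tool cm [-0.03  3.6   0.07]
wrist red n 4533 line dir 169.11 centroid dir 169.93 r 0.0419 px [326.6 102.2]
[418. 342. 457. 357.] 58.9
[457. 358. 526. 390.] 53.2
[  1. 448. 122. 390.] 17.7
[540. 383. 485. 217.] 14.0
[141. 381. 216. 345.] 17.6
[589. 397. 633. 442.] 36.8
[589. 274. 545. 121.] 15.1
[288.  -0. 194.  46.] 13.9
[195.  49. 161.  26.] 48.6
[213. 160. 201. 109.] 0.0
[265.  70. 272. 111.] 0.3
[390. 141. 454. 129.] 0.8
[510. 128. 583. 377.] 14.1
[477.   4. 480.  56.] 0.2
[471. 242. 454. 281.] 62.8
[504. 207. 569. 413.] 14.0
[639.  59. 497. 121.] 14.1
[548. 112. 638.  72.] 15.2
[202. 348. 162. 280.] 14.0
[436.  57. 392.  64.] 89.6
[213. 310. 254. 341.] 39.8
[475. 181. 461. 133.] 12.9
[638.  88. 593. 110.] 17.4
[318. 346. 319. 294.] 79.6
[328. 294. 329. 346.] 81.7
[189. 277. 213. 310.] 21.8
[346. 159. 303. 157.] 78.5
[ 97. 321. 131. 382.] 10.6
[347.  59. 307.  67.] 0.5
[225. 342. 195. 291.] 15.8
[101.  53. 158.  25.] 13.6
[180. 145. 169. 188.] 60.9
[ 98. 397.  69. 348.] 9.8
[306.  47. 349.  48.] 78.8
[168. 184. 100.  57.] 14.1
[121. 387.  87. 329.] 10.5
[410.   0. 428.  55.] 14.2
[169.  28. 224.   1.] 13.5
[482. 139. 497. 185.] 13.9
```

View pics/w6.png

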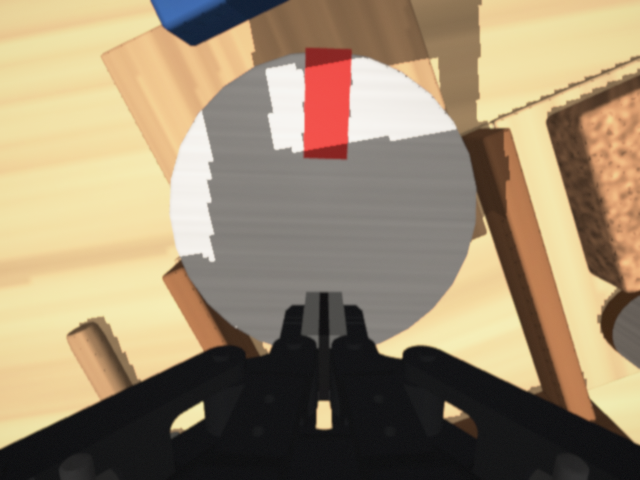

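Slip occurred: the stripe is now at about 169° and needs to be at 194°. I'll press slightly more and go slower.

{"api": "drive_tool", "payload": {"series": [[1,0.075,0.01,0.1,-0.03],[1,0.075,0.01,0.22,-0.06],[1,0.075,0.01,0.22,-0.06],[1,0.075,0.01,0.22,-0.06]]}}

```text
time_s: 12.98
tcp_pos: [0.6311, 0.0154, 0.0725]
eef_rot: [0.516, -0.483, -0.509, -0.491]
wrist_force: [-0.7, -3.2, 6.3]
finger_gap: -0.006
```

Run:
```python
from h import *
status();stripe("wrist","pics/w7.png")
```

```text
t 12.97 tcp [0.6311 0.0154 0.0725] F [-0.66 -3.15  6.27] q [-0.04  0.6   1.41  0.    1.11 -1.66] gap -0.01
tool y yaw -177.1 contact ang 359.02 r mm 36.89 tilt [ 0.0146  0.0028 -0.9999] C in tool cm [-0.05  3.68  0.25]
wrist red n 4573 line dir 172.54 centroid dir 173.0 r 0.0419 px [350.6 101.2]
```

{"api": "drive_tool", "payload": {"series": [[1,0.1,0,0,0],[1,0.1,0,0,0]]}}

```text
time_s: 13.28
tcp_pos: [0.6314, 0.0154, 0.0724]
eef_rot: [0.517, -0.482, -0.51, -0.491]
wrist_force: [-6.5, 0.5, 11.2]
finger_gap: 0.001
```

{"api": "drive_tool", "payload": {"series": [[1,0.09,0,0.15,-0.03],[1,0.09,0.01,0.22,-0.05],[1,0.09,0.01,0.22,-0.05]]}}

```text
time_s: 13.65
tcp_pos: [0.6314, 0.0198, 0.0725]
eef_rot: [0.549, -0.447, -0.539, -0.456]
wrist_force: [-2.0, -3.8, 7.2]
finger_gap: -0.001
```

Run:
```python
from h import *
status();stripe("wrist","pics/w8.png")
```

```text
t 13.65 tcp [0.6314 0.0198 0.0725] F [-2.01 -3.84  7.21] q [-0.03  0.6   1.42  0.    1.11 -1.78] gap -0.0
tool y yaw -169.35 contact ang 5.83 r mm 37.39 tilt [ 1.840e-02  4.000e-04 -9.998e-01] C in tool cm [-0.07  3.72  0.31]
wrist red n 4655 line dir 178.37 centroid dir 178.2 r 0.0419 px [357.4 101. ]
```

{"api": "drive_tool", "payload": {"series": [[1,0.1,0.01,0.24,-0.05],[1,0.1,0.01,0.24,-0.06],[1,0.1,0.01,0.24,-0.06]]}}

```text
time_s: 14.08
tcp_pos: [0.6309, 0.0253, 0.0725]
eef_rot: [0.589, -0.398, -0.575, -0.406]
wrist_force: [-1.0, -3.9, 7.4]
finger_gap: -0.002
```

Run:
```python
from h import *
status();stripe("wrist","pics/w9.png")
```

```text
t 14.07 tcp [0.6309 0.0253 0.0725] F [-1.   -3.88  7.41] q [-0.02  0.6   1.42 -0.    1.1  -1.95] gap -0.0
tool y yaw -159.25 contact ang 14.14 r mm 37.88 tilt [ 0.0234 -0.002  -0.9997] C in tool cm [-0.08  3.76  0.44]
wrist red n 4666 line dir -175.32 centroid dir -175.61 r 0.042 px [368.7 101.6]
```

{"api": "drive_tool", "payload": {"series": [[1,0.1,0.02,0.24,-0.04],[1,0.1,0.02,0.24,-0.04],[1,0.1,0.02,0.24,-0.04]]}}

```text
time_s: 14.5
tcp_pos: [0.6295, 0.0301, 0.0725]
eef_rot: [0.616, -0.36, -0.596, -0.368]
wrist_force: [0.4, -4.6, 6.7]
finger_gap: 0.001
```

Run:
```python
from h import *
status();stripe("wrist","pics/w10.png")
```

```text
t 14.5 tcp [0.6295 0.0301 0.0725] F [ 0.36 -4.59  6.67] q [-0.01  0.59  1.43 -0.    1.09 -2.06] gap 0.0
tool y yaw -152.04 contact ang 21.77 r mm 37.99 tilt [ 0.0294 -0.0046 -0.9996] C in tool cm [-0.1   3.78  0.41]
wrist red n 4665 line dir -167.85 centroid dir -168.6 r 0.0419 px [367.8 101.6]
```

{"api": "drive_tool", "payload": {"series": [[1,0.1,0.02,0.2,0]]}}

```text
time_s: 14.68
tcp_pos: [0.629, 0.0312, 0.0725]
eef_rot: [0.617, -0.36, -0.596, -0.368]
wrist_force: [-0.0, -3.6, 8.1]
finger_gap: -0.004
```

Run:
```python
from h import *
status();stripe("wrist","pics/w11.png")
```

```text
t 14.68 tcp [0.629  0.0312 0.0725] F [-0.04 -3.61  8.09] q [-0.01  0.59  1.43 -0.01  1.09 -2.06] gap -0.0
tool y yaw -151.93 contact ang 23.64 r mm 37.99 tilt [ 0.0315 -0.0055 -0.9995] C in tool cm [-0.1   3.79  0.29]
wrist red n 4672 line dir -165.73 centroid dir -166.54 r 0.0419 px [360.3 100.2]
```

{"api": "drive_tool", "payload": {"series": [[1,-0.3,0,0,0],[1,-1.5,0,0,0],[1,-4,0,0,0.08],[1,-4,-2,0,0.08],[1,-3,-2,0,0.08],[1,0,0,0,0]]}}

```text
time_s: 15.48
tcp_pos: [0.6625, 0.0471, 0.2093]
eef_rot: [0.567, -0.43, -0.546, -0.442]
wrist_force: [-0.1, 0.1, -0.6]
finger_gap: 0.004
```

Run:
```python
from h import *
status();stripe("wrist","pics/w12.png");stripe("top","pics/t2.png")
c=get_calibration("wrist");np.savez("w12.npz",**c)
c1=np.load("w1.npz");u=np.array([np.cos(np.radians(14.05)),np.sin(np.radians(14.05))]);n=np.array([-u[1],u[0]])
for px in [(213,145),(230,144),(396,132.5),(413,131.5)]:
    p=ray(c1,px,.046)[:2]-C;print("cheek front",p@u,p@n)
for px in [(250,250.5),(392,241.5)]:
    p=ray(c1,px,.023)[:2]-C;print("board front",p@u,p@n)
p=ray(c1,(320.5,256),.058)[:2]-C;print("pull front top",p@u,p@n)
im=cv2.imread("pics/w12.png");g=cv2.cvtColor(im,cv2.COLOR_BGR2GRAY)
for s in cv2.createLineSegmentDetector().detect(g)[0][:,0]:
    if np.hypot(s[2]-s[0],s[3]-s[1])>40:
        d=ray(c,s[2:],.05)-ray(c,s[:2],.05);a=(np.degrees(np.arctan2(d[1],d[0]))%90).round(1)
        if 10<a<18:print(s.round(0),a)
```

```text
t 15.47 tcp [0.6625 0.0471 0.2093] F [-0.07  0.08 -0.59] q [ 0.02  0.54  1.18 -0.01  1.39 -1.79] gap 0.0
tool y yaw -166.15 contact ang 24.51 r mm 75.1 tilt [ 0.0328 -0.0047 -0.9995] C in tool cm [-0.21  7.38 -1.39]
wrist red n 1188 line dir -165.61 centroid dir -165.13 r 0.0425 px [302.3  49. ]
cheek front 0.002175544829376879 0.09144790526432506
cheek front 0.0021036442557107148 0.07577982079285323
cheek front 0.0029274935280283487 -0.07593710846518771
cheek front 0.0028556894766947147 -0.09132356177400272
board front -0.10644560934165653 0.07350521072895334
board front -0.10566467529393521 -0.07421134253329593
pull front top -0.10619354534352178 -0.0004883462895184969
[393. 307. 402. 123.] 14.1
[342. 304. 392. 306.] 11.6
[234. 306. 304. 304.] 15.7
[529. 318. 560. 121.] 14.0
[447. 241. 454. 135.] 15.4
[426. 128. 415. 302.] 14.2
[314.  19. 314.  78.] 14.2
[291.  79. 290.  21.] 14.4
[221. 140. 236. 308.] 14.9
[572. 122. 538. 325.] 13.9
[209. 312. 190. 124.] 14.3
[534. 135. 520. 247.] 15.2
[334. 196. 286. 197.] 15.9
[404. 219. 399. 321.] 14.1
[224. 322. 207. 124.] 14.4
[517. 251. 469. 252.] 15.4
[318. 346. 319. 296.] 12.9
[328. 296. 329. 347.] 15.0
[110. 238. 100. 144.] 10.7
[423. 339. 373. 339.] 14.3
[274. 339. 197. 339.] 14.1
[402.  69. 400. 114.] 14.1
[219. 107. 211.   1.] 14.1
[405.   1. 402.  63.] 14.1
[393. 188. 346. 188.] 14.4
[409. 124. 405. 214.] 14.2
```

View pics/w12.png

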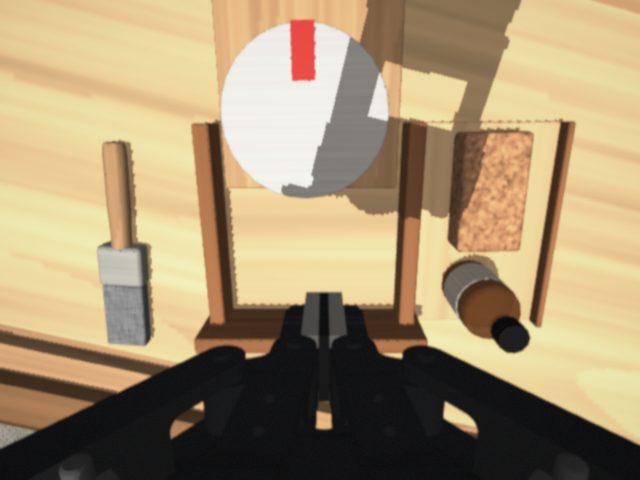

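Run:
```python
from h import *
u=np.array([np.cos(np.radians(14.05)),np.sin(np.radians(14.05))])
p=C-.15*u;print(p,totool([*p,.209]),totool([*p,.02]))
```

```text
[ 0.44868736 -0.02041528] [-0.8423008  22.2081599  -1.41953365] [18.050046   22.69990816 -1.20178133]
```

{"api": "drive_tool", "payload": {"series": [[1,-0.2,5,-0.3,0],[1,-0.2,5,-0.3,0],[1,-0.2,5,-0.3,0],[1,1,4.5,-0.3,0],[1,3,2,0,0],[1,4,0,0,0],[1,0,0,0,0]]}}

```text
time_s: 16.45
tcp_pos: [0.4426, -0.0193, 0.1174]
eef_rot: [0.563, -0.432, -0.553, -0.436]
wrist_force: [-0.5, -0.3, 0.6]
finger_gap: 0.003
```

Run:
```python
from h import *
u=np.array([np.cos(np.radians(14.05)),np.sin(np.radians(14.05))])
status()
p=C-.15*u;print(p,totool([*p,.02]))
```

```text
t 16.45 tcp [ 0.4426 -0.0193  0.1174] F [-0.47 -0.26  0.62] q [-0.12  0.16  1.92 -0.    1.05 -1.94] gap 0.0
tool y yaw -165.79 contact ang 193.12 r mm 155.63 tilt [ 0.0143 -0.0041 -0.9999] C in tool cm [  0.2  -15.56  -0.29]
[ 0.44868736 -0.02041528] [ 9.74952672 -0.43485072 -0.18040245]
```

{"api": "drive_tool", "payload": {"series": [[1,4,0,-0.3,0],[1,4,0,0,0],[1,1.4,0,0,0],[1,0,0,0,0]]}}

```text
time_s: 16.95
tcp_pos: [0.4469, -0.0229, 0.0256]
eef_rot: [0.564, -0.431, -0.552, -0.436]
wrist_force: [0.5, -0.0, 0.8]
finger_gap: 0.0
```

Run:
```python
from h import *
status();im=capture("wrist");cv2.imwrite("pics/w13.png",im[:,:,::-1])
im=capture("scene");cv2.imwrite("pics/s4.png",cv2.resize(im[160:280,280:440,::-1],None,fx=5,fy=5))
```

```text
t 16.95 tcp [ 0.4469 -0.0229  0.0256] F [ 0.51 -0.05  0.79] q [-0.13  0.32  1.98 -0.    0.83 -1.95] gap 0.0
tool y yaw -165.67 contact ang 194.8 r mm 152.32 tilt [ 0.0181 -0.0046 -0.9998] C in tool cm [  0.25 -15.23   0.13]
```

View pics/w13.png

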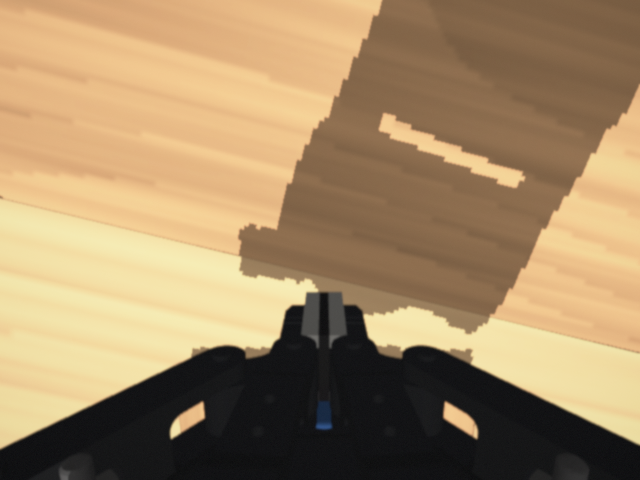

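View pics/s4.png

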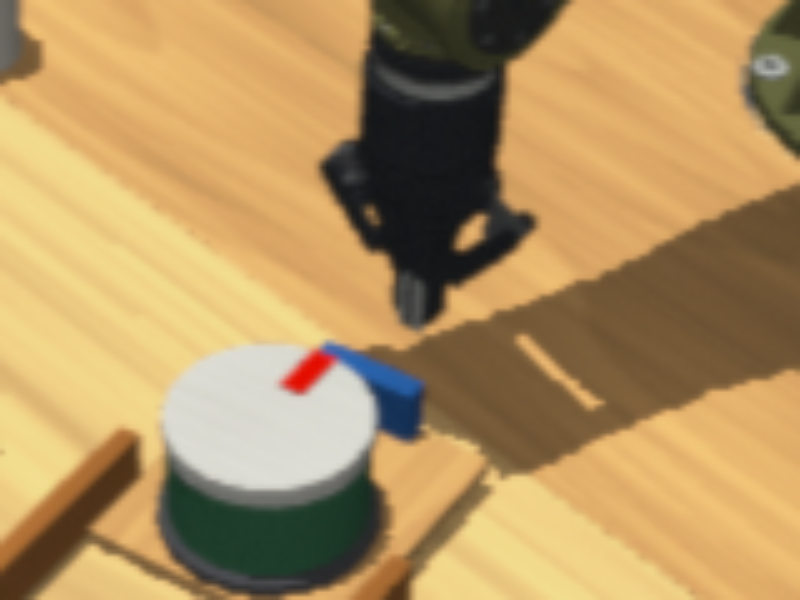

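Run:
```python
from h import *
c=get_calibration("scene")
for z in (.025,.035,.045,.055,.065): print(z,proj(c,[.4547,-.021,z]))
print(proj(c,[.4923,-.0095,.058]))
```

```text
0.025 [361.50441725 233.35162585]
0.035 [361.61889929 230.68247186]
0.045 [361.73434952 227.99074447]
0.055 [361.85078028 225.27615612]
0.065 [361.9682041  222.53841431]
[354.86408522 232.62101638]
```

{"api": "drive_tool", "payload": {"series": [[1,1.2,0,0.05,0],[1,0,-1,0,0],[1,0,-1,0,0],[1,0,-0.5,0,0]]}}

```text
time_s: 17.55
tcp_pos: [0.475, -0.016, 0.0167]
eef_rot: [0.566, -0.43, -0.55, -0.437]
wrist_force: [0.6, 0.5, 0.0]
finger_gap: -0.002
```

Run:
```python
from h import *
status()
im=capture("scene");cv2.imwrite("pics/s5.png",cv2.resize(im[160:280,280:440,::-1],None,fx=5,fy=5))
```

```text
t 17.55 tcp [ 0.475  -0.016   0.0167] F [0.57 0.47 0.02] q [-0.11  0.39  1.91 -0.    0.82 -1.93] gap -0.0
tool y yaw -165.67 contact ang 195.05 r mm 123.39 tilt [ 0.0243 -0.0054 -0.9997] C in tool cm [  0.27 -12.33   0.16]
```

View pics/s5.png

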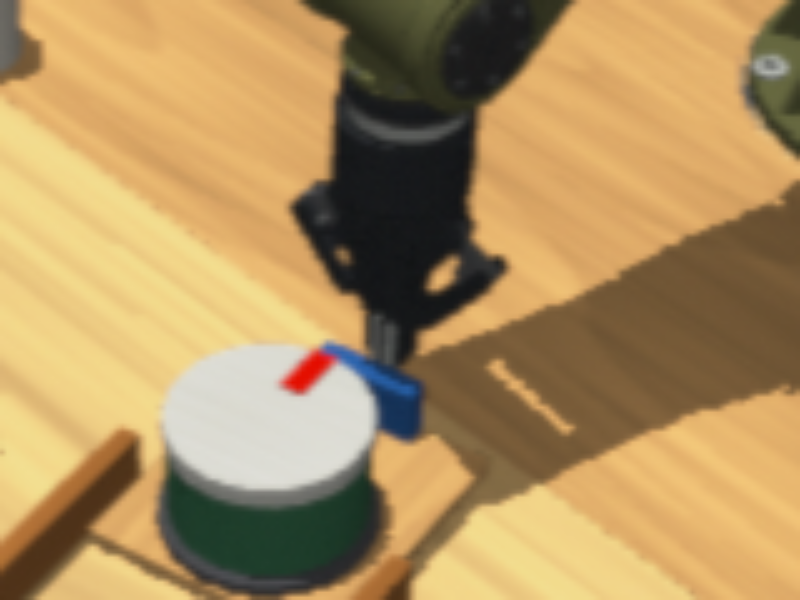

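{"api": "drive_tool", "payload": {"series": [[1,0.4,-0.3,0.05,0],[1,0.1,-0.3,0.05,0]]}}

```text
time_s: 17.85
tcp_pos: [0.4811, -0.0135, 0.0115]
eef_rot: [0.566, -0.43, -0.551, -0.437]
wrist_force: [-5.2, -2.7, 3.3]
finger_gap: -0.002
```

{"api": "drive_tool", "payload": {"series": [[1,0,-0.2,0,0]]}}

```text
time_s: 17.98
tcp_pos: [0.4825, -0.0131, 0.0113]
eef_rot: [0.566, -0.43, -0.551, -0.437]
wrist_force: [-7.3, -2.5, 5.1]
finger_gap: 0.002
```

{"api": "drive_tool", "payload": {"series": [[1,0,-0.2,0,0]]}}

```text
time_s: 18.1
tcp_pos: [0.4839, -0.0127, 0.0113]
eef_rot: [0.565, -0.431, -0.551, -0.437]
wrist_force: [-5.4, -2.8, 4.5]
finger_gap: 0.0
```

{"api": "drive_tool", "payload": {"series": [[1,0,-0.3,0,0],[1,0,-0.5,0,0],[1,0,-0.6,0,0],[1,0,-0.6,0,0],[1,0,-0.6,0,0],[1,0,-0.6,0,0],[1,0,-0.6,0,0],[1,0,-0.6,0,0],[1,0,-0.4,0,0],[1,0,-0.3,0,0]]}}

```text
time_s: 19.35
tcp_pos: [0.5282, -0.0014, 0.0112]
eef_rot: [0.561, -0.435, -0.556, -0.432]
wrist_force: [-7.2, -2.9, 4.6]
finger_gap: 0.002
```

Run:
```python
from h import *
status()
im=capture("scene");cv2.imwrite("pics/s6.png",cv2.resize(im[180:320,240:420,::-1],None,fx=4,fy=4))
```

```text
t 19.35 tcp [ 0.5282 -0.0014  0.0112] F [-7.17 -2.93  4.59] q [-0.07  0.5   1.75 -0.01  0.89 -1.88] gap 0.0
tool y yaw -165.71 contact ang 194.79 r mm 68.21 tilt [ 0.0035 -0.0079 -1.    ] C in tool cm [ 0.01 -6.82  0.06]
```

View pics/s6.png

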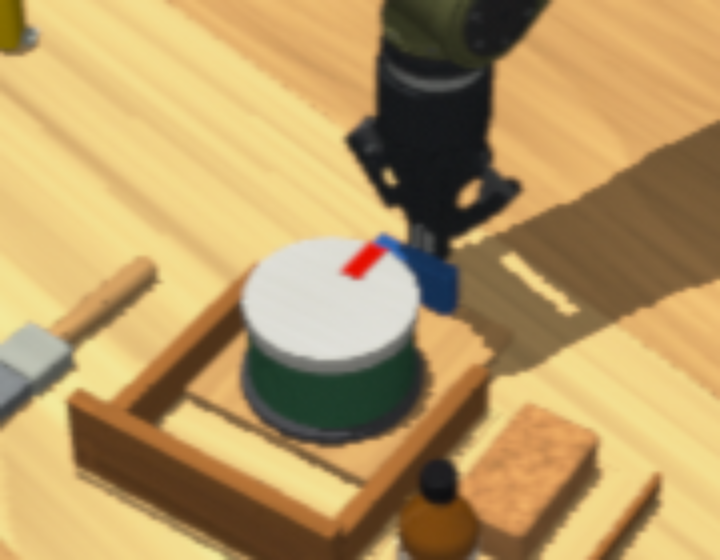

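{"api": "drive_tool", "payload": {"series": [[1,0,-0.4,0,0],[1,0,-0.6,0,0],[1,0,-0.6,0,0],[1,0,-0.6,0,0],[1,0,-0.6,0,0],[1,0,-0.6,0,0],[1,0,-0.6,0,0],[1,0,-0.4,0,0],[1,0,-0.3,0,0],[1,0,-0.2,0,0]]}}

```text
time_s: 20.65
tcp_pos: [0.5718, 0.0097, 0.0107]
eef_rot: [-0.557, 0.439, 0.559, 0.429]
wrist_force: [-5.1, -1.3, 4.7]
finger_gap: 0.002
```

{"api": "drive_tool", "payload": {"series": [[1,0,-0.15,0,0],[1,0,-0.15,0,0]]}}

```text
time_s: 20.9
tcp_pos: [0.5739, 0.0102, 0.0107]
eef_rot: [-0.556, 0.44, 0.56, 0.429]
wrist_force: [-5.8, -2.2, 4.9]
finger_gap: -0.003
```

{"api": "drive_tool", "payload": {"series": [[1,0,-0.15,0,0],[1,0,-0.15,0,0]]}}

```text
time_s: 21.15
tcp_pos: [0.5759, 0.0107, 0.0107]
eef_rot: [-0.556, 0.441, 0.56, 0.428]
wrist_force: [-5.4, -1.5, 5.0]
finger_gap: 0.001
```

Run:
```python
from h import *
status()
im=capture("scene");cv2.imwrite("pics/s7.png",cv2.resize(im[180:320,240:420,::-1],None,fx=4,fy=4))
```

```text
t 21.15 tcp [0.5759 0.0107 0.0107] F [-5.44 -1.49  5.01] q [-0.04  0.59  1.59 -0.01  0.97 -1.85] gap 0.0
tool y yaw -165.78 contact ang 196.05 r mm 19.03 tilt [-0.0159 -0.0102 -0.9998] C in tool cm [-0.03 -1.9   0.06]
```

View pics/s7.png

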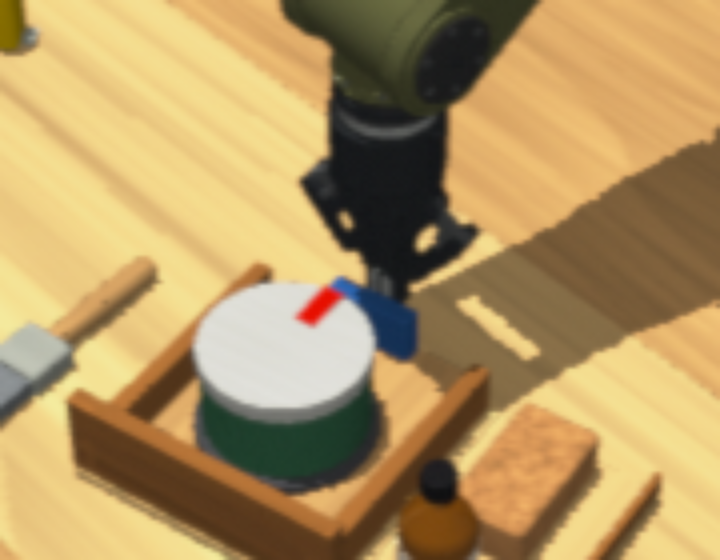

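{"api": "drive_tool", "payload": {"series": [[1,0,-0.15,0,0],[1,0,-0.15,0,0]]}}

```text
time_s: 21.45
tcp_pos: [0.578, 0.0113, 0.0106]
eef_rot: [-0.555, 0.441, 0.561, 0.427]
wrist_force: [-6.1, -0.9, 5.3]
finger_gap: 0.002
```

{"api": "drive_tool", "payload": {"series": [[1,0,-0.15,0,0],[1,0,-0.15,0,0]]}}

```text
time_s: 21.7
tcp_pos: [0.58, 0.0118, 0.0107]
eef_rot: [-0.554, 0.442, 0.562, 0.427]
wrist_force: [-6.5, -2.1, 6.0]
finger_gap: 0.003
```

{"api": "drive_tool", "payload": {"series": [[1,0,-0.15,0,0],[1,0,-0.15,0,0]]}}

```text
time_s: 21.95
tcp_pos: [0.5803, 0.0119, 0.0107]
eef_rot: [-0.553, 0.444, 0.563, 0.425]
wrist_force: [-19.1, -3.9, 14.7]
finger_gap: -0.002
```

{"api": "drive_tool", "payload": {"series": [[1,0,-0.15,0,0],[1,0,-0.15,0,0]]}}

```text
time_s: 22.2
tcp_pos: [0.5799, 0.0118, 0.0108]
eef_rot: [-0.55, 0.446, 0.565, 0.423]
wrist_force: [-16.7, -4.5, 12.5]
finger_gap: 0.0
```

The force rose to 19 N and motion stopped, so the tray is at its hard stop. Back off and look.

{"api": "drive_tool", "payload": {"series": [[1,0,0.3,0,0],[1,0,2,0,0],[1,0,3,0,0],[1,-2,3,0,0],[1,-5,3,0,0],[1,-5,3,0,0],[1,-5,0,0,0],[1,-5,-2,0,0],[1,0,0,0,0]]}}

```text
time_s: 23.32
tcp_pos: [0.4645, -0.0161, 0.2416]
eef_rot: [-0.551, 0.445, 0.565, 0.424]
wrist_force: [-0.1, -1.0, -1.1]
finger_gap: -0.003
```

Run:
```python
from h import *
status()
for n in ("scene","top","wrist"): cv2.imwrite(f"pics/{n}_e.png",capture(n)[:,:,::-1])
a=[cv2.imread(f"pics/{n}_e.png") for n in("scene","top","wrist")]
cv2.imwrite("pics/e.png",np.vstack([np.hstack([cv2.resize(a[0][170:350,210:450],(400,300)),cv2.resize(a[1][150:330,200:440],(400,300))]),np.hstack([cv2.resize(a[2],(400,300)),cv2.resize(a[0],(400,300))])]))
```

```text
t 23.32 tcp [ 0.4645 -0.0161  0.2416] F [-0.11 -0.97 -1.08] q [-0.1   0.1   1.68 -0.02  1.4  -1.92] gap -0.0
tool y yaw -165.85 contact ang 193.88 r mm 133.64 tilt [-0.0342 -0.0121 -0.9993] C in tool cm [ -0.48 -13.36  -0.06]
```

View pics/e.png

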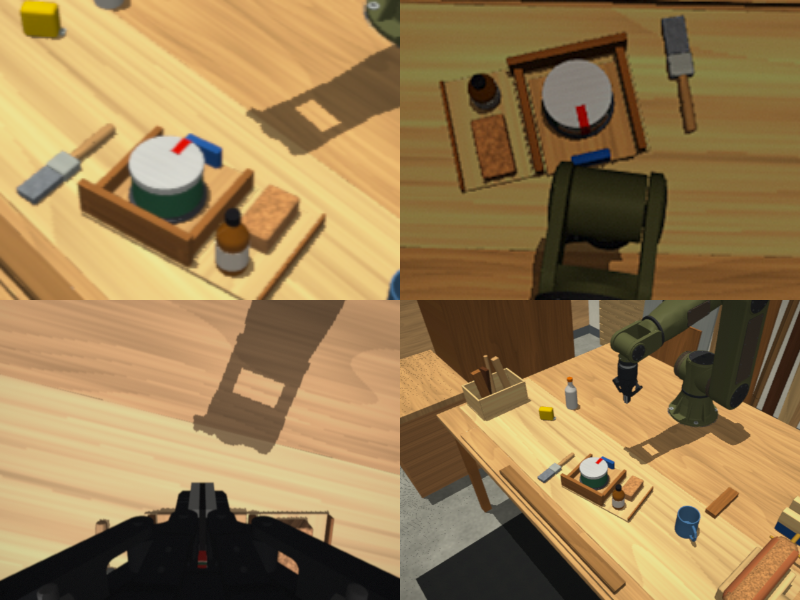

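{"api": "drive_tool", "payload": {"series": [[1,-1.5,-5,0,0],[1,0,-6,0,0],[1,0,-6,0,0],[1,0,-6,0,0],[1,0,-3,0,0],[1,0,0,0,0],[1,0,0,0,0]]}}

```text
time_s: 24.35
tcp_pos: [0.7176, 0.0485, 0.226]
eef_rot: [-0.543, 0.451, 0.571, 0.419]
wrist_force: [-0.5, -0.8, -0.3]
finger_gap: -0.001
```

Run:
```python
import h
from h import *
u=np.array([np.cos(np.radians(14.05)),np.sin(np.radians(14.05))]);h.C=C+.1025*u;print(h.C)
h.status();h.stripe("wrist","pics/w14.png");h.stripe("top")
c=get_calibration("wrist");np.savez("w14.npz",**c)
im=cv2.imread("pics/w14.png");g=cv2.cvtColor(im,cv2.COLOR_BGR2GRAY)
for s in cv2.createLineSegmentDetector().detect(g)[0][:,0]:
    if np.hypot(s[2]-s[0],s[3]-s[1])>35 and s[1]<300:
        d=ray(c,s[2:],.05)-ray(c,s[:2],.05);a=(np.degrees(np.arctan2(d[1],d[0]))%90).round(1)
        if 8<a<20:print(s.round(0),a)
```

```text
[0.69363363 0.04088378]
t 24.35 tcp [0.7176 0.0485 0.226 ] F [-0.49 -0.78 -0.29] q [ 0.02  0.74  0.82 -0.01  1.64 -1.8 ] gap -0.0
tool y yaw -165.94 contact ang 17.61 r mm 25.15 tilt [-0.0601 -0.0115 -0.9981] C in tool cm [ 0.15  2.51 -0.16]
wrist red n 797 line dir -164.55 centroid dir -166.24 r 0.0391 px [320.5 150.3]
[338. 272. 402. 268.] 17.6
[401. 269. 409.  84.] 14.1
[354.  93. 287.  93.] 14.2
[538. 260. 557.  84.] 14.2
[283.  66. 363.  66.] 13.9
[428. 181. 423. 266.] 14.0
[159. 209. 157. 302.] 8.6
[310. 174. 310. 127.] 14.1
[145. 104. 146. 206.] 9.0
[430. 133. 428. 174.] 14.1
[234.  82. 242. 272.] 14.2
[482.  86. 532.  84.] 16.9
[219. 273. 208.  77.] 14.1
[242. 270. 278. 269.] 15.9
[569.  81. 545. 287.] 14.0
[150. 246. 150. 208.] 9.3
[147. 209. 109. 208.] 12.4
[533. 112. 525. 202.] 15.2
[522. 205. 468. 206.] 15.3
[233. 279. 223.  79.] 14.2
[415. 128. 413. 174.] 14.2
[434. 290. 207. 291.] 14.1
[112. 244. 147. 247.] 9.6
[121. 201. 117. 103.] 10.5
[453. 199. 458.  94.] 15.2
[328. 292. 329. 347.] 15.0
[413. 179. 409. 262.] 14.2
[433.  77. 431. 128.] 14.2
[137. 207. 135. 103.] 9.4
[284.  86. 348.  86.] 13.9
[236.  74. 278.  74.] 13.4
[417.  81. 415. 123.] 13.9
[364.  75. 404.  75.] 14.0
[121. 112. 123. 171.] 10.1
```

View pics/w14.png

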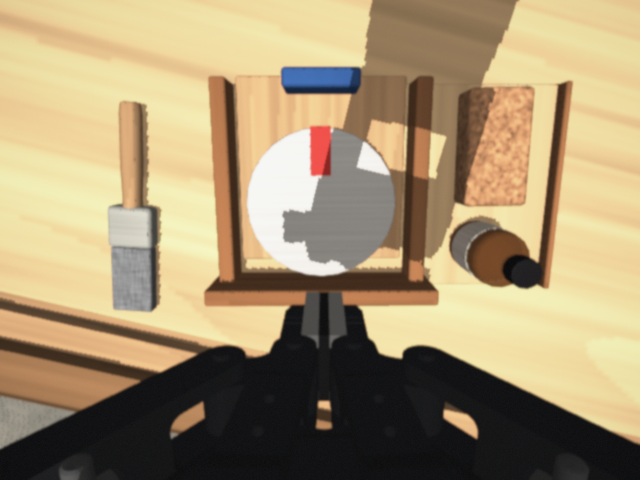

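Run:
```python
from h import *
c=np.load("w14.npz");u=np.array([np.cos(np.radians(14.05)),np.sin(np.radians(14.05))])
f=lambda px,z: ray(c,px,z)[:2]@u
cf=(f((218,77.5),.046)+f((423,77.5),.046))/2
print("board front rel cheek front",f((320,75),.023)-cf,"pull face(bottom/top)",f((322,66.3),.058)-cf,"lid centre",f((320.5,200.5),.0905)-cf)
print("red end-stripe",f((320.5,126),.0905)-cf)
```

```text
board front rel cheek front -0.006430151945154283 pull face(bottom/top) -0.006013756138050885 lid centre 0.09647182954518807
red end-stripe 0.04191320937773302
```

```bash
python3 -c "
from plant import *
print(finish_job(), get_obs()['time_s'])"
```

```text
the job is handed in; nothing more can be done
the job is handed in; nothing more can be done
```

I rolled the tin about 165° with the shut fingertip on its lid until the label faced the front. Then I pushed the tray home by the blue pull and handed the job in at about 24 s. The robot was clear of everything.

**Label:** the stripe's edges measure 14.1° to 14.4° and the dock's axis 14.1°, so the label is square to the front within about half a degree. The stripe's fitted line read about 1.4° off, but that fit is coarser.

**Tray:** it moved at about 6–7 N, then stopped dead at the end while the push rose to about 20 N for half a second. The last picture puts the pull face and board front 1 to 1.5 mm short of the nominal home position and the lid centre 3.5 mm short. I trust the hard stop over these, because the camera calibration is only good to about 2 mm.

**Other things on the bench:** none looked moved in the last pictures, judged by eye and not measured.

**What disagreed along the way:**
- **Contact height:** the fingertip touched the lid at a reported height of 0.072 m, about 20 mm lower than I expected. The pictures show the real fingertip sits that much above the reported tool point, so I found contact by feel.
- **Slip:** the tin slipped under the finger over the last third of the turn. I pressed harder, with about 11 N the highest upward reading, and corrected it from the wrist camera.

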